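Put each finished box's own lid on it

TASK

Put each of the four loose lids (large square, small square, oblong, round) on the open black box of the same shape and size, set down gently rather than dropped, fully seated on the rim and squared up with the box's sides. Leave the boxes standing where they are, and do not disturb the paint jar or the glue bottle.

Things in the scene. Friction and masses are not known exactly. Their poses are not given: they have to be found in the camera images.
- large_square_box: the large square box: black-painted wood with a pale bare rim, loose, open at the top; outside 98 x 98 mm (x by y), 70 mm high, opening 84 x 84 mm (x by y), walls and floor 7 mm thick. Origin at the centre of its underside, z up, x and y square to its sides.
- large_square_lid: large square lid: black plate 106 x 106 mm (x by y), 8 mm thick, on a pale lip 68 x 68 mm (x by y), 8 mm deep, centred under it. On top at the centre a pale handle block, 44 long along x, 16 wide along y, from 16 to 48 mm above the origin. Origin: centre of the lip's underside, z up. Seated, its origin is 62 mm above the box's; any quarter turn fits.
- small_square_box: the small square box: black-painted wood with a pale bare rim, loose, open at the top; outside 68 x 68 mm (x by y), 60 mm high, opening 54 x 54 mm (x by y), walls and floor 7 mm thick. Origin at the centre of its underside, z up, x and y square to its sides.
- small_square_lid: small square lid: black plate 76 x 76 mm (x by y), 8 mm thick, on a pale lip 38 x 38 mm (x by y), 8 mm deep, centred under it. On top at the centre a pale handle block, 44 long along x, 16 wide along y, from 16 to 48 mm above the origin. Origin: centre of the lip's underside, z up. Seated, its origin is 52 mm above the box's; any quarter turn fits.
- oblong_box: the oblong box: black-painted wood with a pale bare rim, loose, open at the top; outside 122 x 62 mm (x by y), 55 mm high, opening 108 x 48 mm (x by y), walls and floor 7 mm thick. Origin at the centre of its underside, z up, x along its long side.
- oblong_lid: oblong lid: black plate 130 x 70 mm (x by y), 8 mm thick, on a pale lip 92 x 32 mm (x by y), 8 mm deep, centred under it. On top at the centre a pale handle block, 44 long along x, 16 wide along y, from 16 to 48 mm above the origin. Origin: centre of the lip's underside, z up, x along the long side. Seated, its origin is 47 mm above the box's; fits either way round.
- round_box: the round box: black-painted wood with a pale bare rim, loose, open at the top; outside 90 mm in diameter, 65 mm high, opening 76 mm in diameter, walls and floor 7 mm thick. Origin at the centre of its underside, z up.
- round_lid: round lid: black plate 98 mm in diameter, 8 mm thick, on a pale lip 60 mm in diameter, 8 mm deep, centred under it. On top at the centre a pale handle block, 44 long along x, 16 wide along y, from 16 to 48 mm above the origin. Origin: centre of the lip's underside, z up. Seated, its origin is 57 mm above the box's; any turn fits.
- paint_jar: a small closed paint jar, amber glass with a white cap, 42 mm in diameter, 52 mm high, loose, standing among the work; not to be disturbed. Origin at the centre of its underside, z up.
- glue_bottle: a small white glue bottle with an orange cap, 38 mm in diameter, 85 mm high, loose, standing among the work; not to be disturbed. Origin at the centre of its underside, z up.
Things that resemble listed ones, but are neither listed nor needed, are in the scene too. Leave any green, orange or pink look-alike of the small_square_lid alone.

How it is judged (in metres and radians):
At the end, for the whole second after the job is handed in: Every lid lies level on its own box: centred within 11 mm, its plate resting on the rim (lid height within +3 / -4 mm of seated), sides within 0.2 rad of the box's sides (the round one at any turn); boxes upright on the table and everything at rest (horizontal distance between large_square_lid and large_square_box below 0.011 m and z of large_square_lid in the frame of large_square_box between 0.058 and 0.065 m and angle between each of large_square_lid, small_square_lid, oblong_lid, round_lid's own z axis and vertical below 0.08 rad and angle between each of large_square_box, small_square_box, oblong_box, round_box's own z axis and vertical below 0.05 rad and height (world z) of each of large_square_box, small_square_box, oblong_box, round_box below 0.005 m and linear speed of each of large_square_lid, large_square_box, small_square_lid, small_square_box, oblong_lid, oblong_box, round_lid, round_box below 0.02 m/s and (angle between the x axis of large_square_lid and the x axis of large_square_box, either way round below 0.2 rad or angle between the x axis of large_square_lid and the y axis of large_square_box, either way round below 0.2 rad) and horizontal distance between small_square_lid and small_square_box below 0.011 m and z of small_square_lid in the frame of small_square_box between 0.048 and 0.055 m and (angle between the x axis of small_square_lid and the x axis of small_square_box, either way round below 0.2 rad or angle between the x axis of small_square_lid and the y axis of small_square_box, either way round below 0.2 rad) and horizontal distance between oblong_lid and oblong_box below 0.011 m and z of oblong_lid in the frame of oblong_box between 0.043 and 0.05 m and angle between the x axis of oblong_lid and the x axis of oblong_box, either way round below 0.2 rad and horizontal distance between round_lid and round_box below 0.011 m and z of round_lid in the frame of round_box between 0.053 and 0.06 m); the robot touches nothing.
It fails at once if a box is pushed more than 30 mm from where it stood (distance of any of large_square_box, small_square_box, oblong_box, round_box from where it was at the start of the episode above 0.03 m).
It fails at once if a lid is let go in mid-air and falls (more than about 30 mm) ((linear speed of large_square_lid above 0.8 m/s and contact force between the fingers and large_square_lid below 0.05 N) or (linear speed of small_square_lid above 0.8 m/s and contact force between the fingers and small_square_lid below 0.05 N) or (linear speed of oblong_lid above 0.8 m/s and contact force between the fingers and oblong_lid below 0.05 N) or (linear speed of round_lid above 0.8 m/s and contact force between the fingers and round_lid below 0.05 N)).
It fails at once if the paint jar is shifted more than 25 mm or knocked over (distance of paint_jar from where it was at the start of the episode above 0.025 m or angle between paint_jar's own z axis and vertical above 0.5 rad).
It fails at once if the glue bottle is shifted more than 25 mm or knocked over (distance of glue_bottle from where it was at the start of the episode above 0.025 m or angle between glue_bottle's own z axis and vertical above 0.5 rad).
It also fails if it takes over 128 s, if anything falls off the work surface, if the arm or the gripper's body presses on something with over 40 N, if the wrist force passes 120 N, or if a joint passes its speed limit or range.

ROBOT

A 6-joint arm with a two-finger parallel gripper is mounted at the origin on the work surface. World frame = base frame: x ahead of the robot, y to its left, z up, the work surface at z = 0. Lengths are in m, angles in degrees, forces in N, time in s.
With the tool pointing down it reaches from about 0.3 to 0.75 m from the base axis. Payload 8.5 kg.
Tool frame: the origin (TCP) lies midway between the tips of the shut fingers; the grasp point (between the pads) lies env.tcp_to_grasp behind it (env.tcp_to_grasp is the distance from the TCP to the grasp point, in m); z points along the fingers, y is the line along which they close (so a half turn about z gives the same grasp; the last joint's range is limited). The gripper opens to 85 mm and grips with 20 to 120 N. Pads are 22 mm wide; open, the fingers measure 114 mm over their backs; the gripper's body (76 mm by 85 mm) begins 54 mm behind the grasp point. The pads swing forward as they close: fully open they stand 13 mm farther back than shut.
Start: joints at [54.643, 21.807, 74.336, -0, 83.858, -12.336], TCP at [0.215, 0.506, 0.205] pointing down, gripper open.
Joint ranges: [-178.18, 178.18], [-50.72, 133.34], [12.68, 142.11], [-81.47, 261.47], [9.98, 163.14], [-165.26, 165.26]. Speed limits (degrees/s): [136.94, 136.94, 180, 180, 180, 180].

INTERFACE

Orientations are given as a 3x3 rotation matrix whose columns are the frame's x, y, z axes.
In Python, from rig import observe, optics, job, env gives the robot as it stands. The module is installed in compiled form; this text tells all that it offers.
- The arm moves only by the shell command python3 -m jog 'ROWS' [FORCE]. ROWS is JSON, a list of rows, each a list of 7 numbers: the turn, a rotation vector about the tool's x, y, z in rad, then the shift along the tool's x, y, z in m, then the opening in per cent of the stroke, from 0 (shut) to 100 (fully open). A call has 1 to 10 rows; each row shifts and turns the commanded pose from where the row before left it, along the tool's axes as they then stand; what a row does not reach is not made up. A row lasts 1/8 s, in which the tool goes at most 62.5 mm and 10.7 degrees, less where a joint would pass 70% of its speed; a pose out of reach is approached as far as the arm can. A call is refused whole if a number of a shift passes 0.0625 or a number of a turn 0.188, either way. A call with a gripper value outside its range is refused whole. The fingers move at their own pace and stop on an object; FORCE is the grip in N (left out, the last holds). Time passes only in rows, so rows that do not move let the fingers close. It gives the time, the measured TCP pose, the force, the opening and the grip force at its end, in the units of the state.
- observe(): the state, without advancing time (a new reading comes with each control period).
- optics.get_image(name): name is "scene" or "top" or "wrist"; returns a dict with "pixels" (480x640x3 uint8, red, green, blue), "mtx" (3x3 intrinsics, pixels), "dist_coeffs" ([k1, k2, p1, p2, k3] as OpenCV has them; the pictures are not rectified), "rvec" (rotation vector, rad) and "tvec" (3), from world to camera coordinates, as OpenCV has them. Camera axes: x right, y down, z forward; pixel columns grow to the right and rows downward; lengths in m; the calibration is good to about 2 mm. A picture is of the moment at which its call begins. There is no depth.
- job.close_job(): hands the job in; it is judged then, once.
The state is a dict: "time_s": time; "q": joint angles; "qvel": joint speeds; "joint_efforts": joint torques, N m; "position": TCP position; "tool_rot": TCP orientation; "ft_force": force on the tool from outside, world axes, zero at the start; "wrist_torque": the same for the moment, N m; "grip_width": finger opening in m; "gripper_force": force on a finger pad.
Only numpy, scipy, OpenCV 4.12 (cv2) and the standard library are available. Lean on these libraries where they do the work, as an engineer would, in place of code of your own. Each camera call takes 0.05 s, during which the arm holds its last target. There are 200 camera calls.

## Working session

There is one attempt and no reset: what is moved stays moved. The work goes in short steps, Python scripts to look and compute and a shell command to move; the robot and the scene stay as the last step left them, time stands still between calls to the robot, and variables do not carry over. Pictures are saved under pics/ and viewed, at most 14 in all, crops included, and the job is handed in when it is done.

```bash
mkdir -p pics
python3 - <<'E'
from rig import observe, optics, job, env
import cv2,numpy as np
s=observe(); print(s['position'],s['tool_rot'],env.tcp_to_grasp,s['time_s'],s['grip_width'])
for n in('top','scene'):
    d=optics.get_image(n); cv2.imwrite(f'pics/{n}0.png',d['pixels'][:,:,::-1])
    np.savez(f'{n}0.npz',**d)
    R=cv2.Rodrigues(np.array(d['rvec'],float))[0]; print(n,-R.T@np.array(d['tvec']).ravel(),d['mtx'],d['dist_coeffs'])
E
```

```text
[0.2148765  0.50591578 0.20409504] [[-9.20373886e-01  3.91038561e-01 -8.68176717e-04]
 [ 3.91039399e-01  9.20373099e-01 -1.24370233e-03]
 [ 3.12710928e-04 -1.48416245e-03 -9.99998850e-01]] 0.0187 0.0 0.08550701843143488
top [ 0.22537537 -0.01211612  1.38684553] [[611.25668467   0.         306.3306699 ]
 [  0.         611.25668467 241.93921846]
 [  0.           0.           1.        ]] [-0.0470663  0.         0.         0.         0.       ]
scene [ 1.15640316 -0.23661753  0.99799783] [[526.44828176   0.         325.49747891]
 [  0.         526.44828176 233.05892591]
 [  0.           0.           1.        ]] [-0.03876093  0.          0.          0.          0.        ]
```

View pics/top0.png

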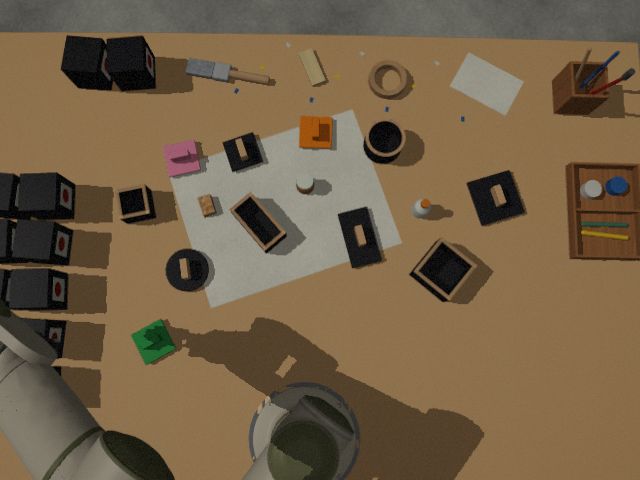

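View pics/scene0.png

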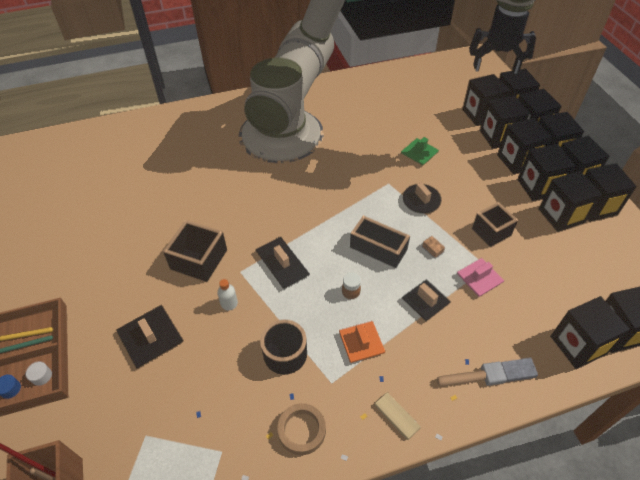

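The top view shows these positions in pixels:
- **Lids:** small square (243,152), round (187,270), oblong (360,237), large square (496,197).
- **Boxes:** small (136,203), oblong (258,222), round (384,141), large (444,270).
- **Not to be disturbed:** the jar at (305,184) and the glue at (422,208). The pink, orange and green look-alikes stay where they are.

The scene view agrees with this.

```bash
cat > h.py <<'E'
import cv2,numpy as np
def ray(d,pts,z):
    pts=np.asarray(pts,float).reshape(-1,1,2)
    u=cv2.undistortPoints(pts,d['mtx'],d['dist_coeffs']).reshape(-1,2)
    R=cv2.Rodrigues(np.array(d['rvec'],float))[0]; c=-R.T@np.array(d['tvec'],float).ravel()
    v=np.c_[u,np.ones(len(u))]@R
    return (c+v*((z-c[2])/v[:,2])[:,None])[:,:2]
def rect(p):
    (c,s,a)=cv2.minAreaRect((p*1000).astype(np.float32))
    if s[0]<s[1]: s=s[::-1]; a+=90      # a: direction of long side, deg
    return np.round(c,1),np.round(s,1),round((a+90)%180-90,1)
def blob(mask,seed):
    n,l,st,ce=cv2.connectedComponentsWithStats(mask.astype(np.uint8))
    x,y=seed; w=l[y-8:y+9,x-8:x+9]; k=np.bincount(w[w>0]).argmax()
    m=(l==k).astype(np.uint8)
    return max(cv2.findContours(m,0,cv2.CHAIN_APPROX_NONE)[0],key=len)
E
cat > m.py <<'E'
from h import *
lids=dict(large=[(496,197),(444,270),.070],small=[(243,152),(136,203),.060],oblong=[(360,237),(258,222),.055],round=[(187,270),(384,141),.065])
d=dict(np.load('top0.npz')); g=d['pixels'].max(2)
for n,(a,b,h) in lids.items():
    m=g<50; m2=m.copy()
    c=blob(m,(a[0]-12 if n!='oblong' else a[0]-8,a[1]+12)); print(n,'lid',rect(ray(d,c,.014)))
    hull=np.zeros(g.shape,np.uint8); cv2.fillPoly(hull,[cv2.convexHull(c)],1); hull=cv2.erode(hull,np.ones((5,5)))
    ch=max(cv2.findContours(((g>70)&(hull>0)).astype(np.uint8),0,cv2.CHAIN_APPROX_NONE)[0],key=len)
    print('   handle',rect(ray(d,ch,.040)))
    c=blob(m,b); print('   opening',rect(ray(d,c,h)))
for n,p,z in(('jar',(305,181),.05),('glue',(425,203),.08)): print(n,ray(d,[p],z))
E
python3 m.py
```

```text
large lid (array([ 546. , -428.8]), array([104.9, 104.7]), -71.9)
   handle (array([ 545.6, -426.6]), array([47.7, 25.6]), 16.9)
   opening (array([ 373.6, -297.8]), array([81.5, 81.2]), 51.1)
small lid (array([643., 157.]), array([75.3, 75.1]), -69.8)
   handle (array([642. , 157.6]), array([47.4, 15.2]), 20.0)
   opening (array([511. , 395.7]), array([51.1, 51. ]), -76.9)
oblong lid (array([ 447. , -116.2]), array([128.2,  69. ]), 15.9)
   handle (array([ 448.2, -114.7]), array([45.4, 18.9]), 15.3)
   opening (array([472.9, 114.2]), array([105.1,  45.7]), 41.9)
round lid (array([365.1, 273. ]), array([95.9, 93.3]), -88.7)
   handle (array([365.3, 275.7]), array([45.7, 16.3]), 10.1)
   opening (array([ 667.9, -168.2]), array([72.1, 70.2]), -88.8)
jar [[0.56635621 0.00965087]]
glue [[ 0.51456276 -0.25396991]]
```

```bash
cat > plan.py <<'E'
# usage: plan.py x y z theta [...]: turn about tool z first, then the shift in tool axes
import sys,numpy as np
from rig import observe
s=observe(); p=np.array(s['position']); R=np.array(s['tool_rot']); th=np.degrees(np.arctan2(R[1,0],R[0,0]))
a=list(map(float,sys.argv[1:])); print('t',round(s['time_s'],2),'pos',p.round(4),'th',round(th,2),'q6',round(s['q'][5],1),'grip',round(s['grip_width'],4),round(s['gripper_force'],1),'tilt',R[:2,2].round(4))
for x,y,z,t in zip(*[iter(a)]*4):
    t_=np.radians(t); X=np.array([np.cos(t_),np.sin(t_),0]); Y=np.array([X[1],-X[0],0]); D=np.array([x,y,z])-p
    rz=-((t-th+180)%360-180); print('turn %.3f rad (%.1f deg), then shift x %.4f y %.4f z %.4f'%(np.radians(rz),rz,D@X,D@Y,-D[2])); p=np.array([x,y,z]); th=t
E
python3 plan.py .365 .274 .12 190.1 .365 .274 .021 190.1 .365 .274 .16 190.1 .668 -.168 .16 190.1
```

```text
t 0.1 pos [0.2149 0.506  0.2042] th 156.98 q6 -12.3 grip 0.0853 0.0 tilt [-0.0007 -0.0011]
turn -0.578 rad (-33.1 deg), then shift x -0.1071 y -0.2547 z 0.0842
turn -0.000 rad (-0.0 deg), then shift x 0.0000 y 0.0000 z 0.0990
turn -0.000 rad (-0.0 deg), then shift x 0.0000 y 0.0000 z -0.1390
turn -0.000 rad (-0.0 deg), then shift x -0.2208 y -0.4883 z -0.0000
```

```bash
python3 -m jog '[[0,0,-0.1445,0,0,0,60],[0,0,-0.1445,0,0,0,60],[0,0,-0.1445,0,0,0,60],[0,0,-0.1445,0,0,0,60]]' 40
python3 -m jog '[[0,0,0,-0.0107,-0.0255,0.0084,60],[0,0,0,-0.0107,-0.0255,0.0084,60],[0,0,0,-0.0107,-0.0255,0.0084,60],[0,0,0,-0.0107,-0.0255,0.0084,60],[0,0,0,-0.0107,-0.0255,0.0084,60],[0,0,0,-0.0107,-0.0255,0.0084,60],[0,0,0,-0.0107,-0.0255,0.0084,60],[0,0,0,-0.0107,-0.0255,0.0084,60],[0,0,0,-0.0107,-0.0255,0.0084,60],[0,0,0,-0.0107,-0.0252,0.0086,60]]'
python3 -m jog '[[0,0,0,0,0,0,60],[0,0,0,0,0,0,60]]'
python3 plan.py .365 .274 .022 190.1
```

```text
time_s: 0.6
position: [0.215, 0.506, 0.2043]
tool_rot: [[-0.984, -0.18, -0.0], [-0.18, 0.984, -0.001], [0.001, -0.001, -1.0]]
ft_force: [0.7, 0.8, -0.2]
grip_width: 0.0508
gripper_force: 0.0
time_s: 1.85
position: [0.3654, 0.2733, 0.1201]
tool_rot: [[-0.985, -0.175, -0.0], [-0.175, 0.985, -0.0], [0.0, -0.0, -1.0]]
ft_force: [0.8, -0.6, 0.2]
grip_width: 0.0514
gripper_force: 0.0
time_s: 2.1
position: [0.3648, 0.2746, 0.1206]
tool_rot: [[-0.985, -0.175, -0.0], [-0.175, 0.985, 0.0], [0.0, 0.0, -1.0]]
ft_force: [0.6, -0.0, 0.4]
grip_width: 0.0513
gripper_force: 0.0
t 2.1 pos [0.3648 0.2746 0.1206] th -169.91 q6 -78.1 grip 0.0513 0.0 tilt [-0.0002  0.0002]
turn -0.000 rad (-0.0 deg), then shift x -0.0001 y -0.0006 z 0.0986
```

Run:
```python
from rig import optics
import cv2,numpy as np
d=optics.get_image('wrist'); cv2.imwrite('pics/w1.png',d['pixels'][:,:,::-1])
d=optics.get_image('top'); cv2.imwrite('pics/t1.png',d['pixels'][:,:,::-1]); np.savez('top1.npz',**d)
```

```text
(no output)
```

View pics/w1.png

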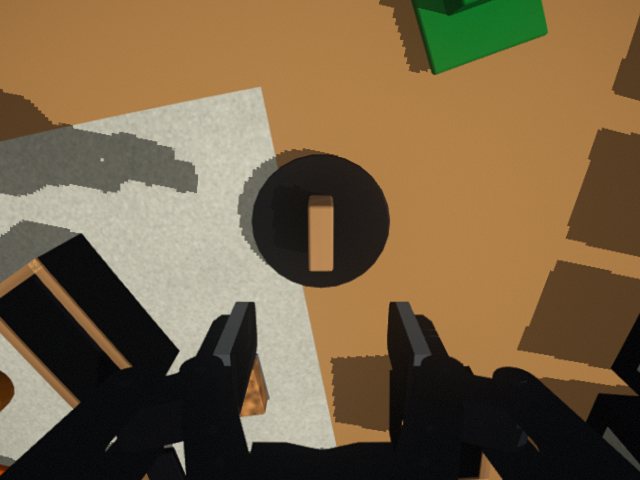

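The wrist view shows the handle at (320,235). It's upright in the image and midway between the finger tips at about 245 and 397, so I'll go down and grip it.

```bash
python3 -m jog '[[0,0,0,0,0,0.02,60],[0,0,0,0,0,0.02,60],[0,0,0,0,0,0.02,60],[0,0,0,0,0,0.02,60],[0,0,0,0,0,0.01,60],[0,0,0,0,0,0.008,60],[0,0,0,0,0,0,60]]'
python3 -m jog '[[0,0,0,0,0,0,0],[0,0,0,0,0,0,0],[0,0,0,0,0,0,0],[0,0,0,0,0,0,0],[0,0,0,0,0,0,0],[0,0,0,0,0,0,0]]' 40
python3 -m jog '[[0,0,0,0,0,-0.01,0],[0,0,0,0,0,-0.02,0],[0,0,0,0,0,-0.025,0],[0,0,0,0,0,-0.03,0],[0,0,0,0,0,-0.03,0],[0,0,0,0,0,-0.025,0],[0,0,0,0,0,0,0],[0,0,0,0,0,0,0]]'
python3 plan.py  .668 -.168 .16 190.1 .668 -.168 .080 190.1
```

```text
time_s: 3.08
position: [0.365, 0.2743, 0.0225]
tool_rot: [[-0.984, -0.176, -0.0], [-0.176, 0.984, -0.0], [0.0, -0.0, -1.0]]
ft_force: [0.4, 0.7, 0.1]
grip_width: 0.0513
gripper_force: 0.0
time_s: 3.82
position: [0.3651, 0.2742, 0.0225]
tool_rot: [[-0.985, -0.175, -0.0], [-0.175, 0.985, -0.0], [0.0, -0.0, -1.0]]
ft_force: [1.1, -0.1, -1.3]
grip_width: -0.0002
gripper_force: 0.0
time_s: 4.82
position: [0.3646, 0.274, 0.162]
tool_rot: [[-0.985, -0.175, -0.001], [-0.175, 0.985, -0.0], [0.001, -0.0, -1.0]]
ft_force: [-0.1, 0.4, -0.5]
grip_width: -0.0
gripper_force: 0.0
t 4.83 pos [0.3646 0.274  0.162 ] th -169.91 q6 -78.1 grip -0.0 0.0 tilt [-0.0009 -0.0003]
turn -0.000 rad (-0.0 deg), then shift x -0.2212 y -0.4884 z 0.0020
turn -0.000 rad (-0.0 deg), then shift x 0.0000 y 0.0000 z 0.0800
```

The fingers shut on nothing (width 0), so I'll look before moving again.

Run:
```python
from rig import optics
import cv2,numpy as np
w=optics.get_image('wrist'); np.savez('w2.npz',**w)
s=optics.get_image('scene'); t=optics.get_image('top'); np.savez('top2.npz',**t); np.savez('scene2.npz',**s)
im=np.hstack([cv2.resize(w['pixels'],(400,300)),cv2.resize(s['pixels'][100:340,320:640],(400,300))])
im=np.vstack([im,np.hstack([cv2.resize(t['pixels'][180:420,60:380],(400,300)),np.zeros((300,400,3),np.uint8)])])
cv2.imwrite('pics/c2.png',im[:,:,::-1])
R=cv2.Rodrigues(np.array(w['rvec'],float))[0]; print(-R.T@np.array(w['tvec']).ravel(),R)
```

```text
[0.28378737 0.2601531  0.33095925] [[-0.17501979  0.98456426  0.00113437]
 [ 0.93456175  0.16576843  0.31482559]
 [ 0.30977799  0.05616084 -0.94914886]]
```

View pics/c2.png

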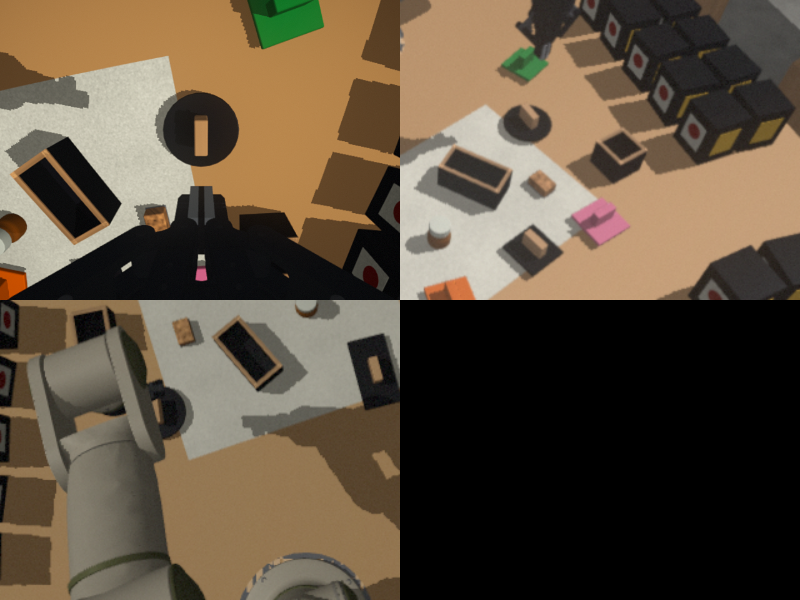

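The lid hasn't moved, and the fingers (200,205 in the wrist quarter) closed off to one side of it. I'll check the cameras against each other and against the arm.

Run:
```python
from h import *
def proj(d,p): return cv2.projectPoints(np.array(p,float).reshape(-1,3),np.array(d['rvec']),np.array(d['tvec']),d['mtx'],d['dist_coeffs'])[0].reshape(-1,2).round(1)
t=dict(np.load('top2.npz'));s=dict(np.load('scene2.npz'));w=dict(np.load('w2.npz'))
for n,d in(('top',t),('scene',s),('w',w)): print(n,'base',proj(d,[0,0,0]),'tcp',proj(d,[.3646,.274,.162]),'roundlid',proj(d,[.365,.274,.016]),'smalllid',proj(d,[.643,.157,.016]),'largebox',proj(d,[.3736,-.2978,.07]),'green',ray(d,[(153,342)],.01) if n=='top' else '')
for n,sd in(('scene',(422,206)),('w',(330,240))):
    d=dict(np.load({'scene':'scene0.npz','w':'w2.npz'}[n]))
    c=blob(d['pixels'].max(2)<50,sd); print(n,'round lid',rect(ray(d,c,.014)))
```

```text
top base [[304.1 437.8]] tcp [[171.8 261.9]] roundlid [[186.4 269.4]] smalllid [[242.5 151.5]] largebox [[444.9 268.1]] green [[0.20078841 0.34235914]]
scene base [[280.5 133.2]] tcp [[429.9 153.9]] roundlid [[421.2 196.7]] smalllid [[424.9 298. ]] largebox [[192.4 240.4]] green 
w base [[  31.6 -341.4]] tcp [[320.2 291. ]] roundlid [[320.6 211.1]] smalllid [[160.4 452.2]] largebox [[-325.9  133.4]] green 
scene round lid (array([370.1, 259.1]), array([14.1,  2.5]), -24.1)
w round lid (array([364.2, 274.2]), array([95.9, 95.8]), -32.2)
```

View pics/t1.png

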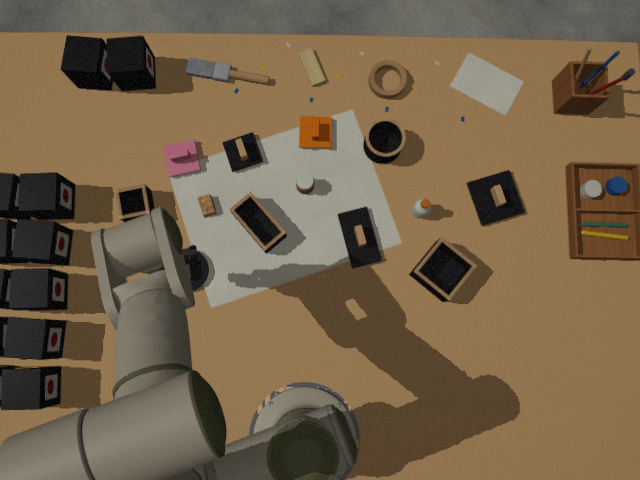

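All three cameras agree on the lid to within 1–2 mm, and the TCP projects onto the finger tips. I'll go down again with the fingers open and look at the straddle before closing.

```bash
python3 -m jog '[[0,0,0,0,0,0.02,60],[0,0,0,0,0,0.03,60],[0,0,0,0,0,0.03,60],[0,0,0,0,0,0.025,60],[0,0,0,0,0,0.02,60],[0,0,0,0,0,0.01,60],[0,0,0,0,0,0.005,60],[0,0,0,0,0,0,60]]'
python3 - <<'E'
from rig import optics
import cv2,numpy as np
w=optics.get_image('wrist'); s=optics.get_image('scene')
im=np.hstack([cv2.resize(w['pixels'],(400,300)),cv2.resize(s['pixels'][80:260,320:560],(400,300),interpolation=cv2.INTER_CUBIC)])
cv2.imwrite('pics/c3.png',im[:,:,::-1])
E
```

```text
time_s: 5.98
position: [0.3652, 0.2742, 0.0226]
tool_rot: [[-0.985, -0.175, 0.0], [-0.175, 0.985, 0.0], [-0.0, 0.0, -1.0]]
ft_force: [1.1, 0.3, 0.0]
grip_width: 0.0511
gripper_force: 0.0
```

View pics/c3.png

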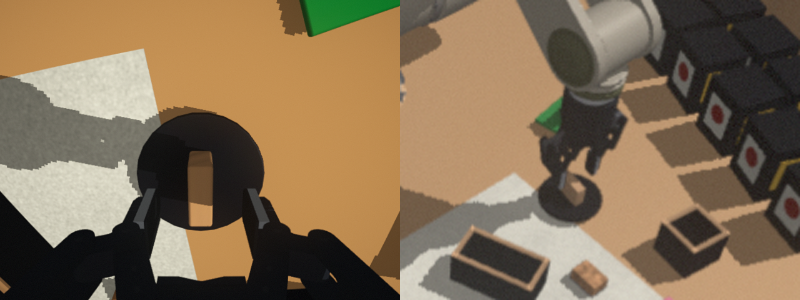

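The straddle looks right: the handle spans crop columns 188–212, between the fingers at 150 and 255. I'll close in steps and watch the width.

```bash
for i in 1 2 3 4; do python3 -m jog '[[0,0,0,0,0,0,0]]' 40 | grep -E 'grip|ft_f'; done
python3 - <<'E'
from rig import optics
import cv2,numpy as np
w=optics.get_image('wrist'); s=optics.get_image('scene')
im=np.hstack([cv2.resize(w['pixels'],(400,300)),cv2.resize(s['pixels'][80:260,320:560],(400,300),interpolation=cv2.INTER_CUBIC)])
cv2.imwrite('pics/c4.png',im[:,:,::-1])
E
```

```text
ft_force: [-0.4, 0.2, 0.1]
grip_width: 0.0342
gripper_force: 0.0
ft_force: [-0.4, -0.6, 0.4]
grip_width: 0.0155
gripper_force: 0.0
ft_force: [-0.8, -1.1, -0.2]
grip_width: 0.0002
gripper_force: 0.0
ft_force: [0.4, -0.6, -0.9]
grip_width: 0.0001
gripper_force: 0.0
```

View pics/c4.png

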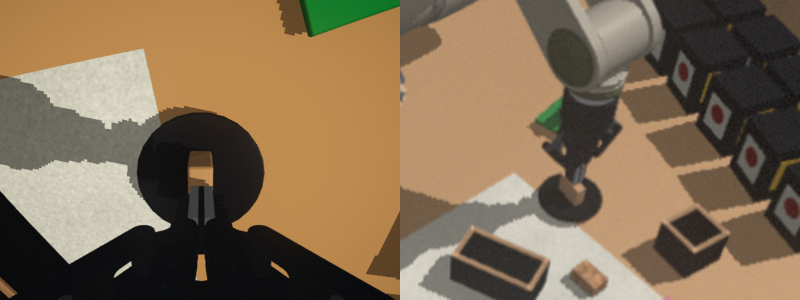

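The shut fingers cover the handle from above, so the real tips seem to be higher than the reading says, or the handle is lower. I'll check the pixel geometry.

Run:
```python
from rig import optics
from h import *
def proj(d,p): return cv2.projectPoints(np.array(p,float).reshape(-1,3),np.array(d['rvec']),np.array(d['tvec']),d['mtx'],d['dist_coeffs'])[0].reshape(-1,2).round(1)
w=optics.get_image('wrist'); s=optics.get_image('scene'); np.savez('w4.npz',**w); np.savez('s4.npz',**s)
c=blob(w['pixels'].max(2)<45,(300,240)); 
a=np.radians(10.1); u=np.array([np.cos(a),np.sin(a),0])*.022; o=np.array([.365,.274,0])
for n,d in(('w',w),('s',s)):
    print(n,'handle top ends',proj(d,[o+u+[0,0,.048],o-u+[0,0,.048]]),'bottom ends',proj(d,[o+u+[0,0,.016],o-u+[0,0,.016]]),'tcp at z .0226 .04 .05 .06',proj(d,[[.365,.274,z] for z in(.0226,.04,.05,.06)]))
im=np.hstack([cv2.resize(w['pixels'][200:400,220:420],(400,400),interpolation=cv2.INTER_CUBIC),cv2.resize(s['pixels'][150:230,380:460],(400,400),interpolation=cv2.INTER_CUBIC)])
cv2.imwrite('pics/c5.png',np.clip(im[:,:,::-1].astype(float)*1.8,0,255))
```

```text
w handle top ends [[319.7 365.3]
 [319.5 268. ]] bottom ends [[319.9 325.5]
 [319.8 240.8]] tcp at z .0226 .04 .05 .06 [[319.8 290.9]
 [319.7 309.3]
 [319.6 321.5]
 [319.5 335.2]]
s handle top ends [[428.1 193.7]
 [418.  182.4]] bottom ends [[426.1 202.4]
 [416.3 191.2]] tcp at z .0226 .04 .05 .06 [[421.5 195. ]
 [422.5 190.2]
 [423.1 187.4]
 [423.7 184.6]][ WARN:0@1.026] global loadsave.cpp:1063 imwrite_ Unsupported depth image for selected encoder is fallbacked to CV_8U.
```

View pics/c5.png

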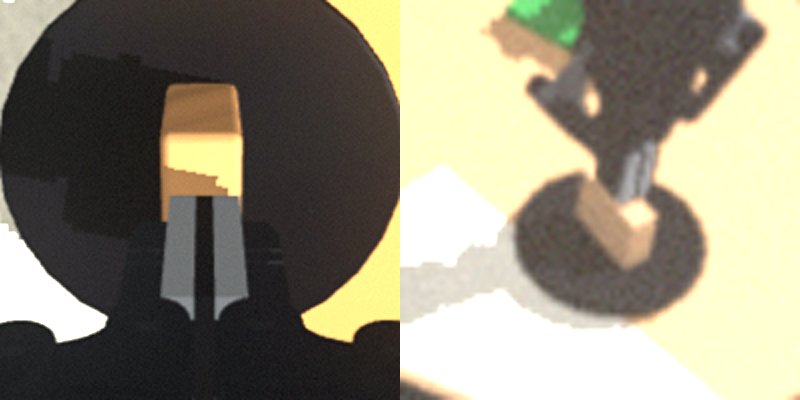

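The handle is as specified: its end face spans rows 242–266, against 241–268 projected. The tips show at row 297. For their near edge that puts the real tip height at about 0.049, 26 mm above the reading. So I'll open and go down in small steps, watching the force.

```bash
python3 -m jog '[[0,0,0,0,0,0,60],[0,0,0,0,0,0,60],[0,0,0,0,0,0,60],[0,0,0,0,0,0.004,60],[0,0,0,0,0,0.004,60],[0,0,0,0,0,0,60]]' | grep -E 'pos|ft|grip'
python3 -m jog '[[0,0,0,0,0,0.004,60],[0,0,0,0,0,0.004,60],[0,0,0,0,0,0.003,60],[0,0,0,0,0,0,60]]' | grep -E 'pos|ft|grip'
python3 -m jog '[[0,0,0,0,0,0,0],[0,0,0,0,0,0,0],[0,0,0,0,0,0,0],[0,0,0,0,0,0,0]]' 40| grep -E 'pos|ft|grip'
```

```text
position: [0.3649, 0.2741, 0.0141]
ft_force: [0.4, 0.2, 0.8]
grip_width: 0.0509
gripper_force: 0.0
position: [0.365, 0.2741, 0.0033]
ft_force: [-0.1, 0.5, 0.9]
grip_width: 0.0515
gripper_force: 0.0
position: [0.3651, 0.2742, 0.0037]
ft_force: [-1.0, -0.6, 2.9]
grip_width: 0.015
gripper_force: 42.8
```

Gripped: 15 mm wide, 43 N. Relative to the reading, seated height for the round lid is therefore 0.0037 + 0.057 ≈ 0.061. Lift and carry.

```bash
python3 -m jog '[[0,0,0,0,0,-0.005,0],[0,0,0,0,0,-0.015,0],[0,0,0,0,0,-0.02,0],[0,0,0,0,0,-0.03,0],[0,0,0,0,0,-0.03,0],[0,0,0,0,0,-0.03,0],[0,0,0,0,0,0,0]]' | grep -E 'pos|ft|grip'
python3 plan.py .668 -.168 .134 190.1 .668 -.168 .066 190.1
```

```text
position: [0.3658, 0.2746, 0.1352]
ft_force: [-0.7, 1.2, -2.0]
grip_width: 0.015
gripper_force: 42.3
t 9.4 pos [0.3658 0.2746 0.1352] th -169.9 q6 -78.1 grip 0.015 42.3 tilt [0.0038 0.0016]
turn 0.000 rad (0.0 deg), then shift x -0.2199 y -0.4887 z 0.0012
turn -0.000 rad (-0.0 deg), then shift x 0.0000 y 0.0000 z 0.0680
```

```bash
python3 -m jog '[[0,0,0,-0.006,-0.0124,0,0],[0,0,0,-0.011,-0.0244,0,0],[0,0,0,-0.011,-0.0244,0,0],[0,0,0,-0.011,-0.0244,0,0],[0,0,0,-0.011,-0.0244,0,0],[0,0,0,-0.011,-0.0244,0,0],[0,0,0,-0.011,-0.0244,0,0],[0,0,0,-0.011,-0.0244,0,0],[0,0,0,-0.011,-0.0244,0,0],[0,0,0,-0.011,-0.0244,0,0]]' | grep -E 'grip'
python3 -m jog '[[0,0,0,-0.011,-0.0244,0,0],[0,0,0,-0.011,-0.0244,0,0],[0,0,0,-0.011,-0.0244,0,0],[0,0,0,-0.011,-0.0244,0,0],[0,0,0,-0.011,-0.0244,0,0],[0,0,0,-0.011,-0.0244,0,0],[0,0,0,-0.011,-0.0244,0,0],[0,0,0,-0.011,-0.0244,0,0],[0,0,0,-0.011,-0.0244,0,0],[0,0,0,-0.0055,-0.0124,0,0]]' | grep -E 'grip'
python3 -m jog '[[0,0,0,0,0,0,0],[0,0,0,0,0,0,0],[0,0,0,0,0,0,0]]' | grep -E 'pos|ft|grip'
python3 plan.py .668 -.168 .134 190.1
python3 - <<'E'
from rig import optics
from h import *
w=optics.get_image('wrist'); s=optics.get_image('scene'); np.savez('w6.npz',**w); np.savez('s6.npz',**s)
im=np.hstack([cv2.resize(w['pixels'],(400,300)),cv2.resize(s['pixels'][240:420,160:400],(400,300),interpolation=cv2.INTER_CUBIC)])
cv2.imwrite('pics/c6.png',im[:,:,::-1])
E
```

```text
grip_width: 0.015
gripper_force: 42.3
grip_width: 0.0148
gripper_force: 42.3
position: [0.6524, -0.1452, 0.1337]
ft_force: [-0.9, 0.0, -0.4]
grip_width: 0.015
gripper_force: 42.3
t 12.28 pos [ 0.6524 -0.1452  0.1337] th -169.86 q6 -122.8 grip 0.015 42.3 tilt [-0.0001  0.0001]
turn 0.001 rad (0.0 deg), then shift x -0.0114 y -0.0252 z -0.0003
```

View pics/c6.png

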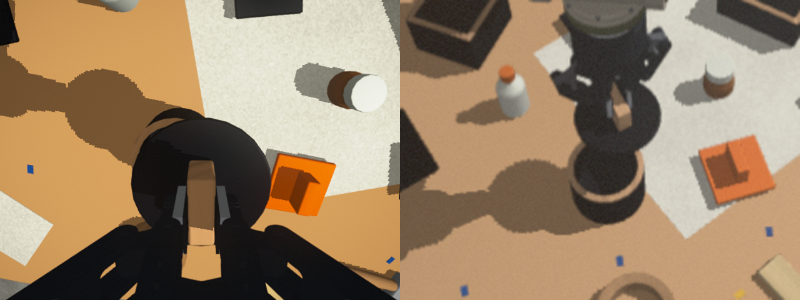

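The lid hangs level in the grip. It's short of the round box by 25 mm because I was one row short, so I'll finish that and lower it.

```bash
python3 -m jog '[[0,0,0,-0.0057,-0.0126,0,0],[0,0,0,-0.0057,-0.0126,0,0],[0,0,0,0,0,0,0],[0,0,0,0,0,0.02,0],[0,0,0,0,0,0.02,0],[0,0,0,0,0,0.015,0],[0,0,0,0,0,0.008,0],[0,0,0,0,0,0.004,0],[0,0,0,0,0,0,0]]' | grep -E 'pos|ft|grip'
python3 -m jog '[[0,0,0,0,0,0.002,0],[0,0,0,0,0,0.001,0],[0,0,0,0,0,0,0]]' | grep -E 'pos|ft|grip'
python3 -m jog '[[0,0,0,0,0,0.001,0],[0,0,0,0,0,0,0]]' | grep -E 'pos|ft|grip'
```

```text
position: [0.6684, -0.1688, 0.0668]
ft_force: [1.9, 0.5, -1.1]
grip_width: 0.0148
gripper_force: 42.3
position: [0.6683, -0.1687, 0.0636]
ft_force: [-0.1, -0.6, -1.5]
grip_width: 0.015
gripper_force: 42.3
position: [0.6683, -0.1687, 0.0625]
ft_force: [0.1, 0.3, -0.5]
grip_width: 0.015
gripper_force: 42.3
```

```bash
python3 -m jog '[[0,0,0,0,0,0.001,0],[0,0,0,0,0,0,0]]' | grep -E 'pos|ft'
python3 -m jog '[[0,0,0,0,0,0.001,0],[0,0,0,0,0,0,0]]' | grep -E 'pos|ft'
python3 -m jog '[[0,0,0,0,0,0,20],[0,0,0,0,0,0,40],[0,0,0,0,0,0,60],[0,0,0,0,0,0,60],[0,0,0,0,0,-0.02,60],[0,0,0,0,0,-0.03,60],[0,0,0,0,0,-0.03,60],[0,0,0,0,0,-0.03,60],[0,0,0,0,0,0,60]]' | grep -E 'pos|ft|grip'
python3 plan.py .546 -.4275 .12 16.9
```

```text
position: [0.6683, -0.1687, 0.0614]
ft_force: [-0.3, -0.7, -0.6]
position: [0.6684, -0.1688, 0.0608]
ft_force: [-1.6, 0.0, 1.1]
position: [0.6692, -0.1691, 0.173]
ft_force: [0.0, -0.8, -0.4]
grip_width: 0.0518
gripper_force: 0.0
t 15.75 pos [ 0.6692 -0.1691  0.173 ] th -169.9 q6 -124.1 grip 0.0518 0.0 tilt [ 0.0046 -0.002 ]
turn 3.023 rad (173.2 deg), then shift x -0.1930 y 0.2115 z 0.0530
```

```bash
python3 -m jog '[[0,0,0.178,0,0,0,60],[0,0,0.178,0,0,0,60],[0,0,0.178,0,0,0,60],[0,0,0.178,0,0,0,60],[0,0,0.178,0,0,0,60],[0,0,0.178,0,0,0,60],[0,0,0.178,0,0,0,60],[0,0,0.178,0,0,0,60],[0,0,0.178,0,0,0,60]]' |grep grip
python3 -m jog '[[0,0,0.178,0,0,0,60],[0,0,0.178,0,0,0,60],[0,0,0.178,0,0,0,60],[0,0,0.178,0,0,0,60],[0,0,0.178,0,0,0,60],[0,0,0.178,0,0,0,60],[0,0,0.178,0,0,0,60],[0,0,0.175,0,0,0,60],[0,0,0,0,0,0,60]]' |grep grip
python3 -m jog '[[0,0,0,-0.0193,0.0211,0.005,60],[0,0,0,-0.0193,0.0211,0.005,60],[0,0,0,-0.0193,0.0211,0.005,60],[0,0,0,-0.0193,0.0211,0.005,60],[0,0,0,-0.0193,0.0211,0.005,60],[0,0,0,-0.0193,0.0211,0.005,60],[0,0,0,-0.0193,0.0211,0.005,60],[0,0,0,-0.0193,0.0211,0.005,60],[0,0,0,-0.0193,0.0211,0.005,60],[0,0,0,-0.0193,0.0211,0.005,60]]' |grep grip
python3 -m jog '[[0,0,0,0,0,0,60],[0,0,0,0,0,0,60],[0,0,0,0,0,0,60]]' |grep pos
python3 plan.py .546 -.4275 .12 16.9 .546 -.4275 .001 16.9
python3 - <<'E'
from rig import optics
from h import *
w=optics.get_image('wrist'); g=w['pixels'].max(2); m=g<50; np.savez('w7.npz',**w)
t=optics.get_image('top'); np.savez('top7.npz',**t)
cv2.imwrite('pics/c7.png',np.hstack([cv2.resize(w['pixels'],(400,300)),cv2.resize(t['pixels'],(400,300))])[:,:,::-1])
E
```

```text
grip_width: 0.0513
gripper_force: 0.0
grip_width: 0.0514
gripper_force: 0.0
grip_width: 0.051
gripper_force: 0.0
position: [0.5455, -0.4258, 0.1207]
t 19.62 pos [ 0.5455 -0.4258  0.1207] th 17.01 q6 25.2 grip 0.0513 0.0 tilt [0.0002 0.    ]
turn 0.002 rad (0.1 deg), then shift x 0.0000 y 0.0018 z 0.0007
turn -0.000 rad (-0.0 deg), then shift x 0.0000 y 0.0000 z 0.1190
```

View pics/c7.png

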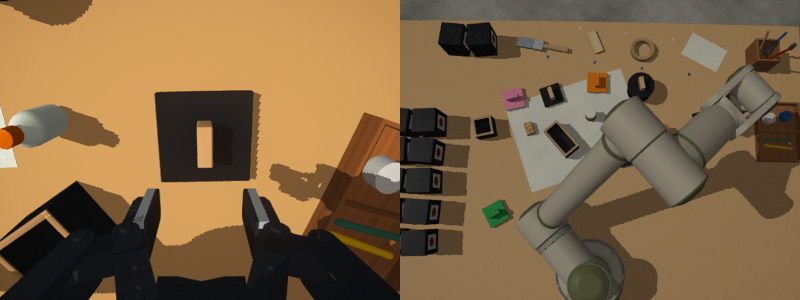

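The round lid sits on its box, and the large lid's handle (204,143) is upright between the fingers at 150 and 250. I'll descend, grip and lift.

```bash
python3 -m jog '[[0,0,0,0,0.0018,0.02,60],[0,0,0,0,0,0.03,60],[0,0,0,0,0,0.025,60],[0,0,0,0,0,0.02,60],[0,0,0,0,0,0.012,60],[0,0,0,0,0,0.007,60],[0,0,0,0,0,0.004,60],[0,0,0,0,0,0,60]]' |grep -E 'pos|ft'
python3 -m jog '[[0,0,0,0,0,0,0],[0,0,0,0,0,0,0],[0,0,0,0,0,0,0],[0,0,0,0,0,0,0],[0,0,0,0,0,0,0]]' 50| grep -E 'pos|ft|grip'
python3 -m jog '[[0,0,0,0,0,-0.005,0],[0,0,0,0,0,-0.015,0],[0,0,0,0,0,-0.02,0],[0,0,0,0,0,-0.03,0],[0,0,0,0,0,-0.03,0],[0,0,0,0,0,-0.03,0],[0,0,0,0,0,0,0],[0,0,0,0,0,0,0]]' | grep -E 'pos|ft|grip'
python3 plan.py .3736 -.2978 .131 51.1  .3736 -.2978 .131 -38.9
```

```text
position: [0.5456, -0.4285, 0.0028]
ft_force: [0.0, -0.1, 0.7]
position: [0.5457, -0.4287, 0.0032]
ft_force: [0.5, -0.8, 4.7]
grip_width: 0.0147
gripper_force: 49.9
position: [0.5451, -0.428, 0.1316]
ft_force: [0.4, 0.2, -1.6]
grip_width: 0.0147
gripper_force: 49.1
t 22.35 pos [ 0.5451 -0.428   0.1316] th 16.89 q6 25.2 grip 0.0147 49.1 tilt [-0.0012  0.0013]
turn -0.597 rad (-34.2 deg), then shift x -0.0064 y -0.2152 z 0.0006
turn 1.571 rad (90.0 deg), then shift x 0.0000 y 0.0000 z -0.0000
```

```bash
python3 -m jog '[[0,0,-0.075,0,0,0,0],[0,0,-0.15,0,0,0,0],[0,0,-0.15,0,0,0,0],[0,0,-0.15,0,0,0,0],[0,0,-0.072,0,0,0,0],[0,0,0,0,0,0,0]]'|grep grip_w
python3 -m jog '[[0,0,0,-0.0006,-0.0122,0,0],[0,0,0,-0.0007,-0.024,0,0],[0,0,0,-0.0007,-0.024,0,0],[0,0,0,-0.0007,-0.024,0,0],[0,0,0,-0.0007,-0.024,0,0],[0,0,0,-0.0007,-0.024,0,0],[0,0,0,-0.0007,-0.024,0,0],[0,0,0,-0.0007,-0.024,0,0],[0,0,0,-0.0007,-0.024,0,0],[0,0,0,-0.0006,-0.012,0,0]]'|grep grip_w
python3 -m jog '[[0,0,0,0,0,0,0],[0,0,0,0,0,0,0],[0,0,0,0,0,0,0]]' |grep -E 'pos|ft'
python3 plan.py .3736 -.2978 .072 51.1
```

```text
grip_width: 0.0148
grip_width: 0.0152
position: [0.3733, -0.2983, 0.1324]
ft_force: [-0.5, 0.5, -1.0]
t 24.73 pos [ 0.3733 -0.2983  0.1324] th 51.09 q6 -14.0 grip 0.015 49.1 tilt [ 0.0001 -0.    ]
turn -0.000 rad (-0.0 deg), then shift x 0.0006 y -0.0001 z 0.0604
```

```bash
python3 -m jog '[[0,0,0,0,0,0.015,0],[0,0,0,0,0,0.02,0],[0,0,0,0,0,0.015,0],[0,0,0,0,0,0.008,0],[0,0,0,0,0,0.004,0],[0,0,0,0,0,0.002,0],[0,0,0,0,0,0,0]]' | grep -E 'pos|ft'
python3 -m jog '[[0,0,0,0,0,0.001,0],[0,0,0,0,0,0.001,0],[0,0,0,0,0,0,0]]' | grep -E 'pos|ft'
python3 -m jog '[[0,0,0,0,0,0.001,0],[0,0,0,0,0,0,0]]' | grep -E 'pos|ft'
python3 -m jog '[[0,0,0,0,0,0.001,0],[0,0,0,0,0,0,0]]' | grep -E 'pos|ft'
```

```text
position: [0.3731, -0.2981, 0.0688]
ft_force: [-0.1, 0.6, -1.7]
position: [0.3729, -0.2979, 0.0665]
ft_force: [1.1, -0.4, -1.4]
position: [0.3729, -0.2979, 0.0655]
ft_force: [1.0, 0.4, -1.5]
position: [0.373, -0.298, 0.0651]
ft_force: [-1.0, 1.7, 6.2]
```

Contact at the expected seated height (0.065). I'll release and go up, then on to the oblong lid.

```bash
python3 -m jog '[[0,0,0,0,0,0,20],[0,0,0,0,0,0,40],[0,0,0,0,0,0,60],[0,0,0,0,0,0,60],[0,0,0,0,0,-0.02,60],[0,0,0,0,0,-0.03,60],[0,0,0,0,0,-0.03,60],[0,0,0,0,0,-0.02,60],[0,0,0,0,0,0,60],[0,0,0,0,0,0,60]]' | grep -E 'pos|ft|grip'
python3 plan.py .4475 -.1155 .12 15.7  .4729 .1142 .131 41.9 .643 .157 .12 20 .511 .3957 .13 13.1
```

```text
position: [0.3727, -0.2976, 0.1636]
ft_force: [0.1, -0.4, -0.7]
grip_width: 0.0507
gripper_force: 0.0
t 27.73 pos [ 0.3727 -0.2976  0.1636] th 51.1 q6 -14.0 grip 0.0507 0.0 tilt [-0.0009  0.0012]
turn 0.618 rad (35.4 deg), then shift x 0.1213 y -0.1550 z 0.0436
turn -0.457 rad (-26.2 deg), then shift x 0.1723 y -0.1540 z -0.0110
turn 0.382 rad (21.9 deg), then shift x 0.1745 y 0.0180 z 0.0110
turn 0.120 rad (6.9 deg), then shift x -0.0745 y -0.2624 z -0.0100
```

```bash
python3 -m jog '[[0,0,0.155,0,0,0,60],[0,0,0.155,0,0,0,60],[0,0,0.155,0,0,0,60],[0,0,0.153,0,0,0,60],[0,0,0,0,0,0,60]]'|grep grip_w
python3 -m jog '[[0,0,0,0.0121,-0.0155,0.0044,60],[0,0,0,0.0121,-0.0155,0.0044,60],[0,0,0,0.0121,-0.0155,0.0044,60],[0,0,0,0.0121,-0.0155,0.0044,60],[0,0,0,0.0121,-0.0155,0.0044,60],[0,0,0,0.0121,-0.0155,0.0044,60],[0,0,0,0.0121,-0.0155,0.0044,60],[0,0,0,0.0121,-0.0155,0.0044,60],[0,0,0,0.0121,-0.0155,0.0044,60],[0,0,0,0.0124,-0.0155,0.004,60]]'|grep grip_w
python3 -m jog '[[0,0,0,0,0,0,60],[0,0,0,0,0,0,60]]'|grep pos
python3 plan.py .4475 -.1155 .003 15.7
python3 - <<'E'
from rig import optics
from h import *
w=optics.get_image('wrist'); np.savez('w8.npz',**w); cv2.imwrite('pics/c8.png',cv2.resize(w['pixels'],(400,300))[:,:,::-1])
E
```

```text
grip_width: 0.0516
grip_width: 0.0512
position: [0.4476, -0.1158, 0.1208]
t 29.85 pos [ 0.4476 -0.1158  0.1208] th 15.77 q6 45.0 grip 0.0515 0.0 tilt [-0.0002 -0.    ]
turn 0.001 rad (0.1 deg), then shift x -0.0001 y -0.0003 z 0.1178
```

View pics/c8.png

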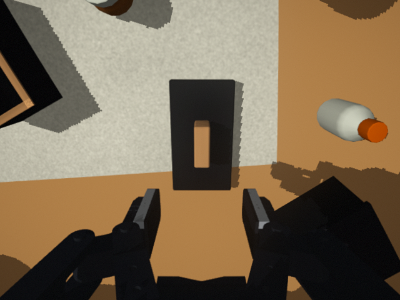

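The oblong lid's handle at (202,145) is centred between the fingers at 150 and 252, so I'll grip it.

```bash
python3 -m jog '[[0,0,0,0,0,0.02,60],[0,0,0,0,0,0.03,60],[0,0,0,0,0,0.025,60],[0,0,0,0,0,0.02,60],[0,0,0,0,0,0.012,60],[0,0,0,0,0,0.007,60],[0,0,0,0,0,0.004,60],[0,0,0,0,0,0,60]]' |grep -E 'pos|ft'
python3 -m jog '[[0,0,0,0,0,0,0],[0,0,0,0,0,0,0],[0,0,0,0,0,0,0],[0,0,0,0,0,0,0],[0,0,0,0,0,0,0]]' 50| grep -E 'pos|ft|grip'
python3 -m jog '[[0,0,0,0,0,-0.005,0],[0,0,0,0,0,-0.015,0],[0,0,0,0,0,-0.02,0],[0,0,0,0,0,-0.03,0],[0,0,0,0,0,-0.03,0],[0,0,0,0,0,-0.03,0],[0,0,0,0,0,0,0],[0,0,0,0,0,0,0]]' | grep -E 'pos|ft|grip'
python3 plan.py .4729 .1142 .131 41.9
```

```text
position: [0.4479, -0.116, 0.0031]
ft_force: [0.7, -0.2, -0.9]
position: [0.4481, -0.1161, 0.0033]
ft_force: [-0.7, 1.0, 5.6]
grip_width: 0.0152
gripper_force: 49.9
position: [0.4472, -0.1156, 0.1321]
ft_force: [0.4, 0.5, -1.1]
grip_width: 0.015
gripper_force: 49.0
t 32.52 pos [ 0.4472 -0.1156  0.1321] th 15.69 q6 45.1 grip 0.015 49.0 tilt [-0.0015  0.0008]
turn -0.458 rad (-26.2 deg), then shift x 0.1726 y -0.1539 z 0.0011
```

```bash
python3 -m jog '[[0,0,-0.08,0,0,0,0],[0,0,-0.15,0,0,0,0],[0,0,-0.15,0,0,0,0],[0,0,-0.078,0,0,0,0],[0,0,0,0,0,0,0]]'|grep grip_w
python3 -m jog '[[0,0,0,0.0096,-0.0086,0,0],[0,0,0,0.0192,-0.0171,0,0],[0,0,0,0.0192,-0.0171,0,0],[0,0,0,0.0192,-0.0171,0,0],[0,0,0,0.0192,-0.0171,0,0],[0,0,0,0.0192,-0.0171,0,0],[0,0,0,0.0192,-0.0171,0,0],[0,0,0,0.0192,-0.0171,0,0],[0,0,0,0.0192,-0.0171,0,0],[0,0,0,0.0096,-0.0086,0,0]]'|grep grip_w
python3 -m jog '[[0,0,0,0,0,0,0],[0,0,0,0,0,0,0],[0,0,0,0,0,0,0]]' |grep -E 'pos|ft'
python3 plan.py .4735 .1142 .055 41.9
```

```text
grip_width: 0.0148
grip_width: 0.0152
position: [0.4735, 0.1135, 0.1329]
ft_force: [0.5, -0.9, -0.5]
t 34.77 pos [0.4735 0.1135 0.1329] th 41.87 q6 47.7 grip 0.0149 49.0 tilt [-0.0001 -0.0001]
turn -0.001 rad (-0.0 deg), then shift x 0.0005 y -0.0005 z 0.0779
```

Seated reading expected at 0.003 + 0.047 = 0.050.

```bash
python3 -m jog '[[0,0,0,0.0005,-0.0005,0.015,0],[0,0,0,0,0,0.025,0],[0,0,0,0,0,0.02,0],[0,0,0,0,0,0.012,0],[0,0,0,0,0,0.005,0],[0,0,0,0,0,0.002,0],[0,0,0,0,0,0,0]]' | grep -E 'pos|ft'
python3 -m jog '[[0,0,0,0,0,0.001,0],[0,0,0,0,0,0.001,0],[0,0,0,0,0,0,0]]' | grep -E 'pos|ft'
python3 -m jog '[[0,0,0,0,0,0.001,0],[0,0,0,0,0,0,0]]' | grep -E 'pos|ft'
python3 -m jog '[[0,0,0,0,0,0.001,0],[0,0,0,0,0,0,0]]' | grep -E 'pos|ft'
```

```text
position: [0.4738, 0.1148, 0.0543]
ft_force: [0.3, 0.6, -0.5]
position: [0.4735, 0.1149, 0.0519]
ft_force: [0.4, 0.2, -1.0]
position: [0.4735, 0.1148, 0.0509]
ft_force: [-0.7, 0.3, -1.9]
position: [0.4736, 0.1148, 0.0503]
ft_force: [-1.5, -1.3, 4.8]
```

```bash
python3 -m jog '[[0,0,0,0,0,0,20],[0,0,0,0,0,0,40],[0,0,0,0,0,0,60],[0,0,0,0,0,0,60],[0,0,0,0,0,-0.02,60],[0,0,0,0,0,-0.03,60],[0,0,0,0,0,-0.03,60],[0,0,0,0,0,-0.02,60],[0,0,0,0,0,0,60],[0,0,0,0,0,0,60]]' | grep -E 'pos|ft|grip'
python3 plan.py .643 .157 .12 20.1
```

```text
position: [0.473, 0.1148, 0.149]
ft_force: [0.3, 0.4, 0.3]
grip_width: 0.0515
gripper_force: 0.0
t 37.77 pos [0.473  0.1148 0.149 ] th 41.93 q6 47.8 grip 0.0515 0.0 tilt [-0.0016 -0.    ]
turn 0.381 rad (21.8 deg), then shift x 0.1741 y 0.0188 z 0.0290
```

```bash
python3 -m jog '[[0,0,0.127,0,0,0,60],[0,0,0.127,0,0,0,60],[0,0,0.127,0,0,0,60],[0,0,0,0,0,0,60]]'|grep grip_w
python3 -m jog '[[0,0,0,0.0217,0.0023,0.0036,60],[0,0,0,0.0217,0.0023,0.0036,60],[0,0,0,0.0217,0.0023,0.0036,60],[0,0,0,0.0217,0.0023,0.0036,60],[0,0,0,0.0217,0.0023,0.0036,60],[0,0,0,0.0217,0.0023,0.0036,60],[0,0,0,0.0217,0.0023,0.0036,60],[0,0,0,0.0217,0.0023,0.0036,60],[0,0,0,0,0,0,60],[0,0,0,0,0,0,60]]'|grep pos
python3 plan.py .6428 .157 .003 20.1
python3 - <<'E'
from rig import optics
from h import *
w=optics.get_image('wrist'); np.savez('w9.npz',**w); cv2.imwrite('pics/c9.png',cv2.resize(w['pixels'],(400,300))[:,:,::-1])
E
```

```text
grip_width: 0.0512
position: [0.6421, 0.1571, 0.1207]
t 39.52 pos [0.6421 0.1571 0.1207] th 20.17 q6 73.3 grip 0.0513 0.0 tilt [-0.0012 -0.0002]
turn 0.001 rad (0.1 deg), then shift x 0.0006 y 0.0003 z 0.1177
```

View pics/c9.png

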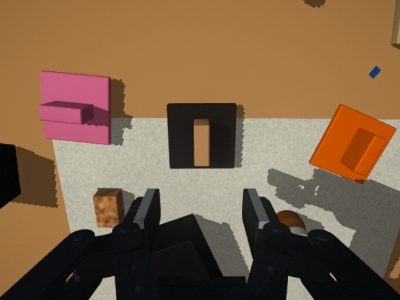

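The small lid's handle at (202,142) is centred between the fingers, and the pink and orange look-alikes are well clear. I'll grip it.

```bash
python3 -m jog '[[0,0,0,0,0,0.02,60],[0,0,0,0,0,0.03,60],[0,0,0,0,0,0.025,60],[0,0,0,0,0,0.02,60],[0,0,0,0,0,0.012,60],[0,0,0,0,0,0.007,60],[0,0,0,0,0,0.004,60],[0,0,0,0,0,0,60]]' |grep -E 'pos|ft'
python3 -m jog '[[0,0,0,0,0,0,0],[0,0,0,0,0,0,0],[0,0,0,0,0,0,0],[0,0,0,0,0,0,0],[0,0,0,0,0,0,0]]' 50| grep -E 'pos|ft|grip'
python3 -m jog '[[0,0,0,0,0,-0.005,0],[0,0,0,0,0,-0.015,0],[0,0,0,0,0,-0.02,0],[0,0,0,0,0,-0.03,0],[0,0,0,0,0,-0.03,0],[0,0,0,0,0,-0.03,0],[0,0,0,0,0,0,0],[0,0,0,0,0,0,0]]' | grep -E 'pos|ft|grip'
python3 plan.py .511 .3957 .131 13.1
```

```text
position: [0.643, 0.1572, 0.0034]
ft_force: [-0.2, 0.3, 0.8]
position: [0.6432, 0.1572, 0.0036]
ft_force: [0.4, -0.6, 5.6]
grip_width: 0.0148
gripper_force: 49.8
position: [0.6423, 0.1572, 0.1323]
ft_force: [1.4, 0.1, -0.3]
grip_width: 0.0148
gripper_force: 49.0
t 42.2 pos [0.6423 0.1572 0.1323] th 20.1 q6 73.4 grip 0.0148 49.0 tilt [-0.0016 -0.0001]
turn 0.122 rad (7.0 deg), then shift x -0.0738 y -0.2620 z 0.0013
```

```bash
python3 -m jog '[[0,0,0.061,0,0,0,0],[0,0,0.061,0,0,0,0],[0,0,0,0,0,0,0]]'|grep grip_w
python3 -m jog '[[0,0,0,-0.0041,-0.0146,0,0],[0,0,0,-0.0082,-0.0291,0,0],[0,0,0,-0.0082,-0.0291,0,0],[0,0,0,-0.0082,-0.0291,0,0],[0,0,0,-0.0082,-0.0291,0,0],[0,0,0,-0.0082,-0.0291,0,0],[0,0,0,-0.0082,-0.0291,0,0],[0,0,0,-0.0082,-0.0291,0,0],[0,0,0,-0.0082,-0.0291,0,0],[0,0,0,-0.0041,-0.0146,0,0]]'|grep grip_w
python3 -m jog '[[0,0,0,0,0,0,0],[0,0,0,0,0,0,0],[0,0,0,0,0,0,0]]' |grep -E 'pos|ft'
python3 plan.py .511 .3957 .060 13.1
```

```text
grip_width: 0.015
grip_width: 0.015
position: [0.5121, 0.3948, 0.1331]
ft_force: [-0.6, 0.1, -0.7]
t 44.2 pos [0.5121 0.3948 0.1331] th 13.04 q6 104.1 grip 0.0147 49.1 tilt [ 0.0001 -0.0001]
turn -0.001 rad (-0.1 deg), then shift x -0.0009 y -0.0011 z 0.0731
```

Seated reading expected at about 0.055–0.056.

```bash
python3 -m jog '[[0,0,0,-0.0009,-0.0011,0.015,0],[0,0,0,0,0,0.025,0],[0,0,0,0,0,0.02,0],[0,0,0,0,0,0.008,0],[0,0,0,0,0,0.004,0],[0,0,0,0,0,0.002,0],[0,0,0,0,0,0,0]]' | grep -E 'pos|ft'
python3 -m jog '[[0,0,0,0,0,0.001,0],[0,0,0,0,0,0.001,0],[0,0,0,0,0,0,0]]' | grep -E 'pos|ft'
python3 -m jog '[[0,0,0,0,0,0.001,0],[0,0,0,0,0,0,0]]' | grep -E 'pos|ft'
python3 -m jog '[[0,0,0,0,0,0.001,0],[0,0,0,0,0,0,0]]' | grep -E 'pos|ft'
```

```text
position: [0.5106, 0.3966, 0.0595]
ft_force: [-0.1, 0.6, -1.1]
position: [0.5104, 0.3965, 0.0571]
ft_force: [0.6, 0.4, -0.1]
position: [0.5104, 0.3965, 0.056]
ft_force: [0.6, -0.2, -0.5]
position: [0.5105, 0.3966, 0.0556]
ft_force: [-1.6, -0.8, 3.7]
```

```bash
python3 -m jog '[[0,0,0,0,0,0,20],[0,0,0,0,0,0,40],[0,0,0,0,0,0,60],[0,0,0,0,0,0,60],[0,0,0,0,0,-0.02,60],[0,0,0,0,0,-0.03,60],[0,0,0,0,0,-0.03,60],[0,0,0,0,0,-0.03,60],[0,0,0,0,0,-0.03,60],[0,0,0,0,0,0,60]]' | grep -E 'pos|ft|grip'
python3 -m jog '[[0,0,0,-0.03,0,0,60],[0,0,0,-0.03,0,0,60],[0,0,0,-0.03,0,0,60],[0,0,0,-0.03,0,0,60],[0,0,0,-0.03,0,0,60],[0,0,0,-0.03,0,0,60],[0,0,0,-0.03,0,0,60],[0,0,0,-0.03,0,0,60],[0,0,0,0,0,0,60],[0,0,0,0,0,0,60]]' | grep -E 'pos|ft|grip'
cat > m2.py <<'E'
from rig import optics
from h import *
d=optics.get_image('top'); s=optics.get_image('scene'); g=d['pixels'].max(2)
cv2.imwrite('pics/c10.png',np.hstack([d['pixels'][100:320,80:560],s['pixels'][150:370,80:400]])[:,:,::-1])
for n,b,x,y,a,h in(('large',(444,268),373.6,-297.8,51.1,.07),('small',(136,203),511,395.7,-76.9,.06),('oblong',(258,220),472.9,114.2,41.9,.055),('round',(384,138),667.9,-168.2,0,.065)):
    m=(g<50).astype(np.uint8)
    # plate only: dark pixels within a disc, ray cast to plate top, then keep component round the centre
    c=blob(m,(b[0]+(-8),b[1]+8)); r=rect(ray(d,c,h+.008)); print(n,r,'box',x,y,a)
    hull=np.zeros(g.shape,np.uint8); cv2.fillPoly(hull,[cv2.convexHull(c)],1); hull=cv2.erode(hull,np.ones((5,5)))
    ch=max(cv2.findContours(((g>70)&(hull>0)).astype(np.uint8),0,cv2.CHAIN_APPROX_NONE)[0],key=len); print('   handle',rect(ray(d,ch,h+.034)))
E
python3 m2.py
```

```text
position: [0.5112, 0.397, 0.1974]
ft_force: [-0.2, 0.2, -0.2]
grip_width: 0.0513
gripper_force: 0.0
position: [0.2771, 0.3422, 0.1947]
ft_force: [0.5, 0.2, -0.3]
grip_width: 0.051
gripper_force: 0.0
large (array([ 369.8, -293.9]), array([112.6, 104.6]), -38.8) box 373.6 -297.8 51.1
   handle (array([ 372.3, -294.8]), array([46. , 22.2]), 51.6)
small (array([505.6, 389.4]), array([87.4, 87. ]), -76.7) box 511 395.7 -76.9
   handle (array([512.1, 399. ]), array([44.5, 16.9]), 13.2)
oblong (array([470.5, 112.2]), array([134.3,  68.5]), 41.9) box 472.9 114.2 41.9
   handle (array([473.6, 116.2]), array([44.6, 17.3]), 42.8)
round (array([ 659.8, -167.3]), array([109.5,  93.8]), -0.3) box 667.9 -168.2 0
   handle (array([ 666.4, -167.2]), array([50.2, 21.1]), 9.8)
```

View pics/c10.png

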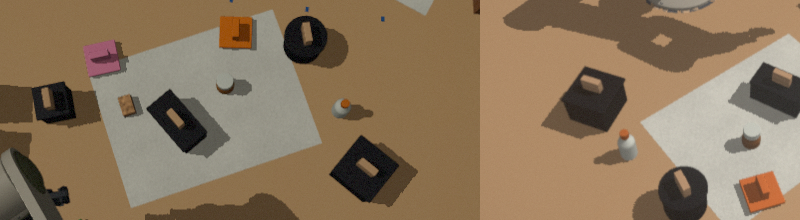

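The picture shows all four lids seated and squared up. The handle centres lie within about 4 mm of the box centres, and each contact height matched its seated height. The jar and glue are upright where they stood, and the arm is clear of everything, so I'm handing in.

```bash
python3 -c "
from rig import job
print(job.close_job())"
```

```text
the job is handed in; nothing more can be done
None
```

All four lids are seated on their matching boxes and squared up, the jar and glue bottle still stand in place, and the job is handed in; no verdict came back, so this rests on my last pictures and the contact heights.

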